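# Hold the spring jaw open at the index for loading

### The arm

A 7-joint arm with a two-finger parallel gripper is mounted at the origin on the work surface. World frame = base frame: x ahead of the robot, y to its left, z up, the work surface at z = 0. Lengths are in m, angles in rad, forces in N, time in s.
With the tool pointing down it reaches from about 0.4 to 0.9 m from the base axis. Payload 5.5 kg.
Tool frame: the origin (TCP) lies midway between the tips of the shut fingers; the grasp point (between the pads) lies 19 mm behind it; z points along the fingers, y is the direction in which the jaws open and shut (so a half turn about z gives the same grasp; the last joint's range is limited). The gripper opens to 92 mm and grips with 3 to 60 N. Pads are 19 mm wide; open, the fingers measure 130 mm over their backs; the gripper's body (75 mm by 190 mm) begins 47 mm behind the grasp point.
Start: joints at [-0.843, 0.501, -0.427, 1.55, 0.221, 1.138, -0.21], TCP at [0.291, 0.581, 0.227] pointing down, gripper open.
Joint ranges: [-2.88, 2.88], [-0.31, 2.03], [-1.54, 1.56], [0.2, 2.42], [-1.41, 4.55], [0.19, 2.02], [-2.57, 2.57]. Speed limits (rad/s): [2.57, 2.57, 3.14, 3.14, 3.14, 3.14, 3.14].

### API

Orientations are given as a unit quaternion [w, x, y, z].
In Python, from rig import state, get_image, calibration, close_job gives the robot as it stands. The module is installed in compiled form; this text tells all that it offers.
- The arm moves only by the tool jog_arm, never from a script. Its argument "series" is a list of rows, each a list of 6 numbers: the shift along the tool's x, y, z in cm, then the turn, a rotation vector about the tool's x, y, z in rad. In form: [[x, y, z, ax, ay, az], ...]. A call has 1 to 5 rows; each row is the pose to reach, as a shift and turn from the pose commanded when the call began, along the tool's axes at that moment; what a row does not reach only later rows make up. A row lasts 1/8 s, in which the tool goes at most 62.5 mm and 10.7 degrees, less where a joint would pass 70% of its speed; a pose out of reach is approached as far as the arm can. A call with a gripper value outside its range is refused whole. "hand" is the opening, from -1 (shut) to 1 (fully open), set as the call begins (left out, the last holds). The fingers move at their own pace and stop on an object; "grip_force" is the grip in N (left out, the last holds). Time passes only in rows, so rows that repeat a pose let the fingers close. It gives the time, the measured TCP pose, the force and the opening at its end, in the units of the state.
- state(): the state, without advancing time (a new reading comes with each control period).
- get_image(name): name is "scene" or "top" or "wrist"; returns (picture, depth): 480x640x3 uint8, red, green, blue; 480x640 float32, m along the optical axis (not along the pixel's ray), 0 where there is no reading.
- calibration(name): a dict with "mtx" (3x3 intrinsics, pixels), "dist_coeffs" ([k1, k2, p1, p2, k3] as OpenCV has them; the pictures are not rectified), "rvec" (rotation vector, rad) and "tvec" (3), from world to camera coordinates, as OpenCV has them. Camera axes: x right, y down, z forward; pixel columns grow to the right and rows downward; lengths in m; the calibration is good to about 2 mm. A picture is of the moment at which its call begins: read the wrist's pose just before it. calibration takes no time and is no camera call; for the wrist camera it gives the pose at the moment of the call.
- close_job(): hands the job in, once; it reports no verdict.
The state is a dict: "time": time; "joints": joint angles; "qd": joint speeds; "effort": joint torques, N m; "tool_pos": TCP position; "tcp_rot": TCP orientation; "wrist_force": force on the tool from outside, world axes, zero at the start; "torque": the same for the moment, N m; "gripper_width": finger opening in m.
Only numpy, scipy, OpenCV 4.12 (cv2) and the standard library are available. Lean on these libraries where they do the work, as an engineer would, in place of code of your own. Each camera call takes 0.05 s, during which the arm holds its last target.

### The job

Open the spring-loaded specimen jaw of the bench fixture for a colleague who is about to load the next test block. First flip the cam lever outwards, all the way over, to free the slide; then pull the slide out by its bail handle against the spring until its pointer stands between the two ribs of the index, and keep it there: finish while still holding the handle, with the slide still and the lever left free. Do not shift the index or the fixture's neighbours on the bench.

Things in the scene. Friction and masses are not known exactly. Their poses are not given: they have to be found in the camera images.
- fixture: Spring jaw fixture bolted to the bench: grey-green base plate (x -80 to +120, y -75 to +75, 16 mm high), two steel guide rails, a fixed jaw 70 mm high at its far end. Origin on the bench surface, on the slide's centre line; x runs along the slide from bail handle to fixed jaw, y to the lever's pivot side (left seen from the handle), z up. Immovable.
- slide (a joint): Travel of the slide in m: 0 = home (jaws shut), growing as the handle is pulled along the fixture's -x; hard stop at 0.065. A spring pulls it home: about 4.5 N at 0 plus 150 N per m (10 N at 0.037). Let go and it returns. It cannot travel more than 2 mm while the lever is locked. The slide is right when this equals index.
- handle (a point): Centre of the top bar of the slide's bail handle: round steel bar 12 mm thick along the fixture's y, 70 mm above the bench, on two 12 mm uprights at y = -34 and +34 (56 mm free between). The bail's foot bar below it has its top at 34 mm. At slide 0 it is at x = -105, y = 0 mm in the fixture frame; moves with the slide. Nearest part: the lever, 60 mm behind it (+x).
- pointer (a point): Tip of the slide's thin pointer blade (3 mm wide), pointing to the fixture's -y, 37 mm above the bench. At slide 0 at x = -26 mm, y = -56 mm in the fixture frame; moves with the slide.
- index (a joint): Where the index is clamped on its rail, in m, in the same measure as slide: the pointer is midway between the two ribs when slide equals this value. Between 0.025 and 0.050, different each time; clamped, must not be shifted.
- mark (a point): Midpoint between the two upright ribs of the index (each 4 mm thick, 12 mm long, 14 mm high; clear gap 12 mm along the fixture's x), 37 mm above the bench, at the right edge of the fixture (y = -66 mm in its frame), level with the pointer, which passes beside it.
- lever (a joint): Turn of the cam lever in rad, about an axis parallel to the fixture's x. Near 0 it leans 45 degrees inwards over the slide (to the fixture's -y) and its toe blocks the slide; grows as it flips up and over outwards (to +y); stop at 1.5, leaning about 41 degrees outwards: slide free. Friction keeps it where it is left; about 2 N sideways at the ball moves it.
- lever_ball (a point): Centre of the black ball (22 mm diameter) at the lever's end, 65 mm from the pivot, on a 10 mm round arm; both polished, slippery (friction 0.3). Locked: about 91 mm above the bench at y = +7 mm in the fixture frame; upright: 110 mm above the bench; free: about 94 mm high at y = +95 mm.
- lever_pivot (a point): Point on the lever's axis in the plane in which the ball swings: 45 mm above the bench, at x = -45, y = +53 mm in the fixture frame. Hub radius 12 mm. Behind it a cast bearing block 52 mm high stands at x = -32 to -12, and behind that the toe, at x = -12 to -2, swings up to 80 mm high.
- test_block: Bystander: round steel test block 60 mm diameter, 16 mm high, lying on the bench right of the fixture; origin at its underside. Leave alone.
- weight: Bystander: brass weight with a knob, 38 mm diameter, 58 mm high, left of the fixture; origin at its underside. Leave alone.
- driver: Bystander: screwdriver lying on the bench further right. Leave alone.
- oil_jar: Bystander: closed amber jar 60 mm diameter, 75 mm high, further left; origin at its underside. Leave alone.
- carriage: The slide itself: steel carriage between the rails with the moving jaw (70 mm high), a stop lug, the pointer blade, a 12 mm rod and the bail handle, all one piece. Same axes as the fixture; its origin coincides with the fixture's origin at slide 0 and moves with it.

How it is judged:
On the way, in this order (a step that is already met when the one before it is completed fails the run):
1. the lever is flipped outwards, with the slide still home (value of joint lever above 1.2 rad and value of joint slide below 0.006 m), for 0.1 s.
2. the slide is pulled until its pointer stands between the ribs, held by the fingers (x of pointer in the frame of mark between -0.006 and 0.006 m and contact force between the fingers and carriage above 3 N), for 0.3 s.
At the end, for the whole second after the job is handed in: Through the last second the pointer stays between the ribs (within 6 mm of their middle), the slide is still (under 10 mm/s), the fingers carry the spring's pull (over 3 N on the slide), the lever stands flipped out beyond 1.2 rad, and the index is where it was (3 mm) (all of step 2 and velocity of joint slide between -0.01 and 0.01 m/s and value of joint lever above 1.2 rad and distance of mark from where it was at the start of the episode below 0.003 m); the arm keeps its last pose, push and grip.
It fails at once if the index is shifted (distance of mark from where it was at the start of the episode above 0.003 m).
It fails at once if a neighbour on the bench is disturbed by more than 15 mm (distance of any of test_block, weight, driver, oil_jar from where it was at the start of the episode above 0.015 m).
It also fails if it takes over 48 s, if anything falls off the work surface, if the arm or the gripper's body presses on something with over 40 N, if the wrist force passes 120 N, or if a joint passes its speed limit or range.

## Working session

There is one attempt and no reset: what is moved stays moved. The work goes in short steps, Python scripts to look and compute and a tool call to move; the robot and the scene stay as the last step left them, time stands still between calls to the robot, and variables do not carry over. Pictures are saved under pics/ and viewed, and the job is handed in when it is done.

Besides the shell and the picture viewer there is one more tool, called after "Emit:" as a command line: name --pt "numbers of a row" for each row, then --argument value for the rest. jog_arm: Moves the arm, as the interface text tells. Its arguments: {"type":"object","properties":{"series":{"type":"array"},"hand":{"type":"number"},"grip_force":{"type":"number"}},"required":["series"]}

```bash
mkdir -p pics
cat > h.py <<'E'
import numpy as np, cv2
from rig import state, get_image, calibration, close_job
from scipy.spatial.transform import Rotation as R
def ray(c,uv):
    p=cv2.undistortPoints(np.array([[uv]],float),np.array(c['mtx'],float),np.array(c['dist_coeffs'],float))[0,0]
    M=cv2.Rodrigues(np.array(c['rvec'],float))[0]; t=np.array(c['tvec'],float).ravel()
    return -M.T@t, M.T@np.array([p[0],p[1],1.])
def onz(c,uv,z):
    o,d=ray(c,uv); return o+d*(z-o[2])/d[2]
def atd(c,uv,dep):
    o,d=ray(c,uv); return o+d*dep
def proj(c,P):
    return cv2.projectPoints(np.array(P,float).reshape(-1,3),np.array(c['rvec'],float),np.array(c['tvec'],float),np.array(c['mtx'],float),np.array(c['dist_coeffs'],float))[0].reshape(-1,2)
def snap(name,tag):
    c=calibration(name); im,d=get_image(name)
    cv2.imwrite(f'pics/{tag}.png',im[:,:,::-1]); np.savez(f'pics/{tag}.npz',im=im,d=d,**{k:np.array(v) for k,v in c.items()})
    return c,im,d
E
python3 - <<'E'
from h import *
print(state())
for n in ('scene','top'):
    c,im,d=snap(n,n+'0'); o,_=ray(c,(320,240)); print(n,o,_)
E
```

```text
{'time': 0.0, 'joints': array([-0.84282006,  0.50187054, -0.42674954,  1.55143081,  0.22081236,
        1.13831647, -0.21030469]), 'qd': array([ 2.40222294e-04, -8.72604128e-04, -4.69134209e-05, -1.46012418e-04,
       -5.24848342e-05,  7.26018676e-04,  5.64099017e-04]), 'effort': array([ 8.08201767e-04, -5.66596806e+01, -5.81621155e+00, -2.79113120e+01,
       -6.86484086e-02,  3.07708955e-02,  1.83442712e-04]), 'tool_pos': array([0.29109825, 0.58038989, 0.22566844]), 'tcp_rot': array([-2.46444581e-04,  2.30294705e-01,  9.73120434e-01, -9.53562375e-04]), 'wrist_force': array([-0.56338885,  0.52614899,  0.14756041]), 'torque': array([0.02411982, 0.02522583, 0.00973272]), 'gripper_width': 0.09154367883117345}
scene [1.20350248 0.99853556 0.99670527] [-0.40886253 -0.66239978 -0.62808914]
top [ 0.45799743 -0.00822189  1.72262843] [ 0.08181675 -0.03260541 -0.99636992]
```

View pics/scene0.png

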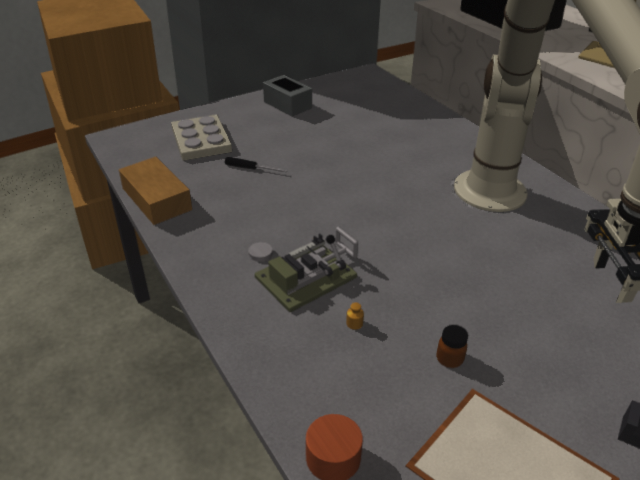

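View pics/top0.png

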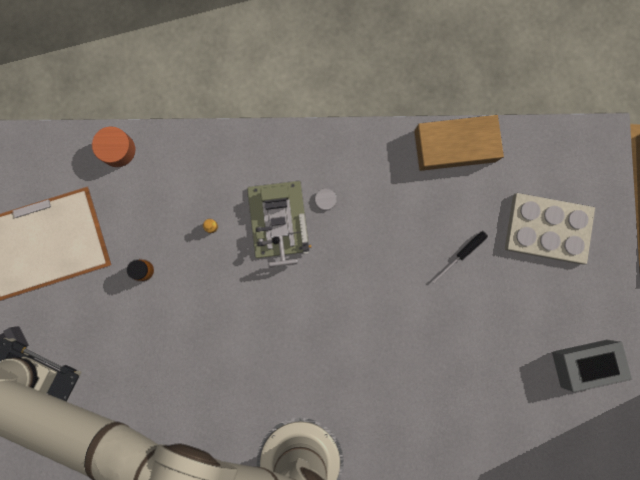

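The scene view shows the fixture at about (305,275). In the top view it is at about (278,222), with the handle at (284,262), the ball at (276,240) and the weight at (210,226). I'll zoom in and measure.

Run:
```python
from h import *
for n,(x0,y0,x1,y1) in (('top',(235,165,345,280)),('scene',(240,210,380,320))):
    f=np.load(f'pics/{n}0.npz'); im=f['im'][y0:y1,x0:x1,::-1]
    cv2.imwrite(f'pics/{n}0z.png',cv2.resize(im,None,fx=5,fy=5,interpolation=cv2.INTER_CUBIC))
f=np.load('pics/top0.npz'); hsv=cv2.cvtColor(f['im'],cv2.COLOR_RGB2HSV)
print(hsv[250,258],hsv[185,280],hsv[300,300])
m=cv2.inRange(hsv,(22,60,30),(50,255,255)); m[:165]=0;m[290:]=0;m[:,:240]=0;m[:,320:]=0
ys,xs=np.nonzero(m); P=np.array([onz(f,(x,y),0.016)[:2] for x,y in zip(xs,ys)])
r=cv2.minAreaRect((P*1000).astype(np.float32)); print(len(xs),r, cv2.boxPoints(r))
```

```text
[ 30  56 118] [ 30  56 110] [  0  12 131]
32 ((727.09375, 23.535812377929688), (128.2064971923828, 85.06492614746094), 45.87366485595703) [[651.93225     7.1350174]
 [712.99243   -52.090828 ]
 [802.25525    39.936607 ]
 [741.19507    99.16245  ]]
```

```bash
ls pics
```

```text
scene0.npz
scene0.png
scene0z.png
top0.npz
top0.png
top0z.png
```

Run:
```python
from h import *
f=np.load('pics/top0.npz'); hsv=cv2.cvtColor(f['im'],cv2.COLOR_RGB2HSV)
m=cv2.inRange(hsv,(24,38,50),(40,255,255)); m[:165]=0;m[290:]=0;m[:,:240]=0;m[:,320:]=0
m=cv2.morphologyEx(m,cv2.MORPH_OPEN,np.ones((2,2)))
ys,xs=np.nonzero(m); print(xs.min(),xs.max(),ys.min(),ys.max())
# keep only plate level points by depth
P=np.array([atd(f,(x,y),f['d'][y,x]) for x,y in zip(xs,ys)]); print(np.percentile(P[:,2],[1,20,50,80,99]))
P=P[P[:,2]<0.028]
Q=np.array([onz(f,(x,y),0.016)[:2] for (x,y),k in zip(zip(xs,ys),[1]*len(xs))])
r=cv2.minAreaRect((P[:,:2]*1000).astype(np.float32)); print(len(P),r)
print(cv2.boxPoints(r))
```

```text
249 304 182 258
[-0.0019182   0.01356013  0.01809872  0.05278367  0.07730655]
1574 ((656.5625, 49.48041534423828), (199.6024932861328, 148.9334716796875), 6.376402378082275)
[[549.1084   112.40259 ]
 [565.6489   -35.60954 ]
 [764.0166   -13.441757]
 [747.4761   134.57037 ]]
```

View pics/top0z.png

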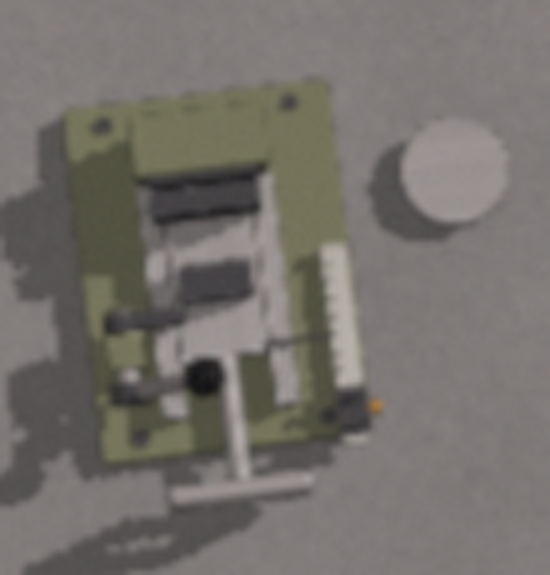

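View pics/scene0z.png

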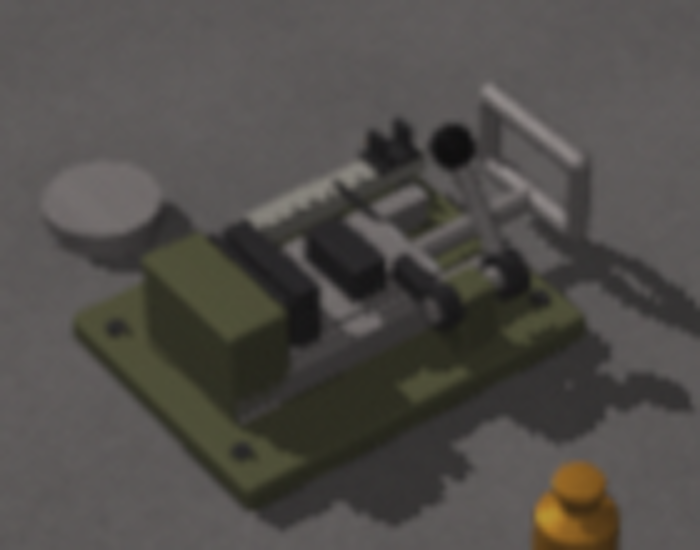

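The plate fit gives 199.6 x 148.9 mm, which matches the stated 200 x 150. I'll check the resulting fixture pose by reprojecting known points, and get a rough value for the index.

```bash
cat >> h.py <<'E'
A=np.radians(6.376); FX=np.array([np.cos(A),np.sin(A),0]); FY=np.array([-np.sin(A),np.cos(A),0])
O=np.array([0.65656,0.04948,0])-0.02*FX
def f2w(x,y,z): return O+FX*x/1000+FY*y/1000+np.array([0,0,z/1000])
def w2f(p): p=np.asarray(p)-O; return np.array([p@FX,p@FY,p[2]])*1000
def go(x,y,z):
    "cm shift and turn in tool axes to put TCP at fixture mm point, tool y along FX, down"
    s=state(); q=np.array(s['tcp_rot']); r=R.from_quat(q[[1,2,3,0]])
    T=R.from_matrix(np.c_[FY,FX,[0,0,-1]])
    print('t',s['time'],'tcp f',w2f(s['tool_pos']).round(1),'shift cm',(r.inv().apply(f2w(x,y,z)-s['tool_pos'])*100).round(2),'turn',(r.inv()*T).as_rotvec().round(3),'F',np.round(s['wrist_force'],1),'w',round(s['gripper_width'],4))
E
python3 - <<'E'
from h import *
pts={'handle':(-105,0,70),'hL':(-105,34,70),'hR':(-105,-34,70),'ptr':(-26,-56,37),'m25':(-51,-66,37),'m50':(-76,-66,37),'ball':(-45,7,91),'piv':(-45,53,45)}
for n,b in (('top',(235,165,345,280)),('scene',(240,210,380,320))):
    f=np.load(f'pics/{n}0.npz'); im=cv2.resize(f['im'][b[1]:b[3],b[0]:b[2],::-1],None,fx=5,fy=5,interpolation=cv2.INTER_CUBIC)
    for k,v in pts.items():
        u=(proj(f,f2w(*v))[0]-b[:2]+.5)*5; cv2.circle(im,tuple(int(t) for t in u),3,(0,0,255),-1)
    cv2.imwrite(f'pics/{n}0p.png',im)
go(-45,-30,150)
E
```

```text
t 0.1 tcp f [-284.3  568.3  225.8] shift cm [-52.66 -37.13   7.64] turn [-0.002  0.001  0.995] F [-0.2  0.6  1. ] w 0.092
```

View pics/top0p.png

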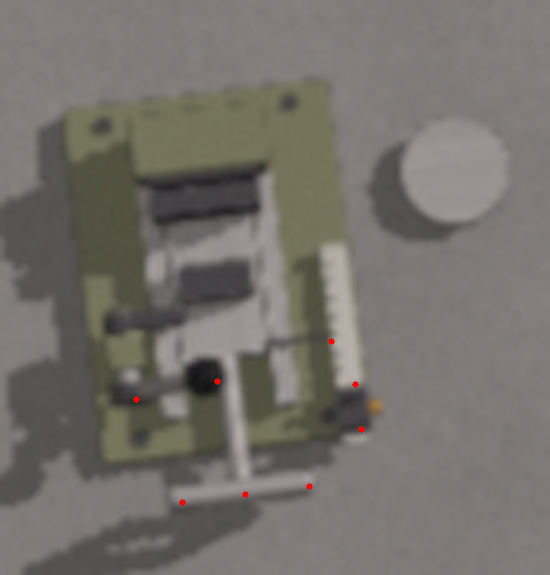

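View pics/scene0p.png

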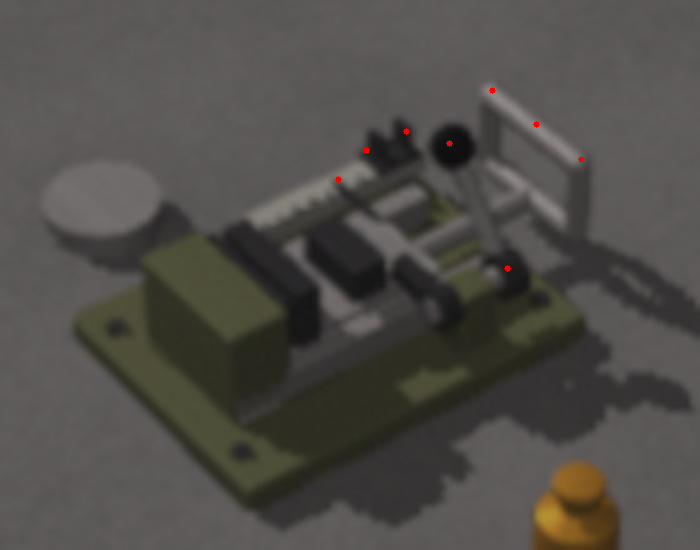

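The reprojection agrees to within a few mm. The index sits at roughly 0.04. Next I'll approach with the fingers shut.

Emit:
jog_arm --pt "-10 -7 1 0 0 0.19" --pt "-21 -15 2 0 0 0.38" --pt "-30 -22 3 0 0 0.57" --pt "-38 -28 4 0 0 0.76" --pt "-45 -33 5 0 0 0.94" --hand -1 --grip_force 30

```text
time: 0.72
tool_pos: [0.4344, 0.3022, 0.2001]
tcp_rot: [-0.0, 0.647, 0.762, -0.0]
wrist_force: [1.4, 0.2, 0.8]
gripper_width: 0.0461
```

```bash
python3 -c "
from h import *
go(-45,-30,130)"
```

```text
t 0.725 tcp f [-172.7  275.8  200.1] shift cm [-31.2   11.2    7.01] turn [-0.     0.     0.051] F [1.4 0.2 0.8] w 0.0461
```

Emit:
jog_arm --pt "-6 2 1 0 0 0.01" --pt "-12 4 2 0 0 0.02" --pt "-18 6 3 0 0 0.03" --pt "-22 9 4 0 0 0.03" --pt "-22 9 4 0 0 0.03"

```text
time: 1.35
tool_pos: [0.5614, 0.0967, 0.1591]
tcp_rot: [0.001, 0.66, 0.752, -0.001]
wrist_force: [-1.8, 0.9, -0.4]
gripper_width: 0.0013
```

```bash
python3 -c "
from h import *
go(-45,-30,130)"
```

```text
t 1.35 tcp f [-69.3  57.5 159.1] shift cm [-8.79  2.27  2.93] turn [-0.001  0.003  0.019] F [-1.8  0.9 -0.4] w 0.0013
```

Emit:
jog_arm --pt "-4 1 0 0 0 0.019" --pt "-8.8 2.3 0 0 0 0.019" --pt "-8.8 2.3 2 0 0 0.019" --pt "-8.8 2.3 2 0 0 0.019"

```text
time: 1.85
tool_pos: [0.5925, 0.0192, 0.1387]
tcp_rot: [-0.002, 0.664, 0.748, -0.001]
wrist_force: [-0.7, 1.1, 0.2]
gripper_width: -0.0001
```

```bash
python3 -c "
from h import *
go(-45,-30,85)
c,im,d=snap('wrist','w1');print(proj(c,[f2w(-45,7,91),f2w(-66,-66,37),f2w(-105,0,70)]))"
```

```text
t 1.85 tcp f [-47.1 -23.  138.7] shift cm [-0.7   0.22  5.36] turn [-0.004 -0.001  0.009] F [-0.7  1.1  0.2] w -0.0001
[[318.75680937 218.70822677]
 [290.60430951 295.04320956]
 [225.31774006 221.50757249]]
```

View pics/w1.png

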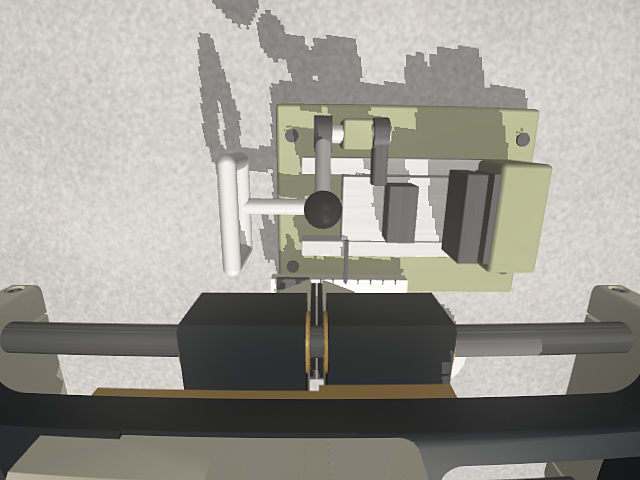

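The wrist view shows the ball at (323,209), predicted at (319,219), and the bar at (229,213), predicted at (225,221). The pose is therefore a few mm off in y, so I'll refine it from this view's plate edges.

Run:
```python
from h import *
f=np.load('pics/w1.npz'); hsv=cv2.cvtColor(f['im'],cv2.COLOR_RGB2HSV); d=f['d']
m=cv2.inRange(hsv,(22,40,50),(45,255,255)); m[295:]=0
ys,xs=np.nonzero(m); P=np.array([atd(f,(x,y),d[y,x]) for x,y in zip(xs,ys)])
k=abs(P[:,2]-0.016)<0.006
Q=np.array([onz(f,(x,y),0.016) for x,y in zip(xs[k],ys[k])])
r=cv2.minAreaRect((Q[:,:2]*1000).astype(np.float32)); print(k.sum(),r, np.median(P[k,2]))
F=np.array([w2f(q) for q in Q]); 
for lo,hi in((0,20),(20,60),(100,120)):
  pass
print('x',np.percentile(F[:,0],[.2,50,99.8]),'y',np.percentile(F[:,1],[.2,99.8]))
for a in range(-80,120,25):
  s=(F[:,0]>a)&(F[:,0]<a+10); print(a, F[s,1].min().round(1),F[s,1].max().round(1))
for n,u in(('ball',(323,209)),('bar L',(230,160)),('bar R',(228,265)),('bar',(229,213))):
  print(n,d[u[1],u[0]],w2f(atd(f,u,d[u[1],u[0]])).round(1), w2f(onz(f,u,.091 if n=='ball' else .076)).round(1))
```

```text
18260 ((657.4825439453125, 52.71174240112305), (196.88583374023438, 147.33340454101562), 6.287789344787598) 0.01455168885555938
x [-76.86847158  25.01597769 119.22253776] y [-70.01462335  76.50643195]
-80 -55.8 76.3
-55 -55.5 76.5
-30 -55.3 76.8
-5 -55.9 76.5
20 -60.1 76.2
45 -70.0 76.7
70 -69.8 76.1
95 -70.7 76.1
ball 0.19397138 [-42.8  15.2 103.9] [-42.6  12.7  91. ]
bar L 0.21900035 [-99.6  38.9  71. ] [-98.4  39.2  76. ]
bar R 0.23444599 [-103.9  -28.1   74.4] [-103.5  -27.5   76. ]
bar 0.22570707 [-101.4    6.3   73.5] [-100.8    6.8   76. ]
```

I'll shift the origin by (+2, +4) mm. Then I'll descend and push the ball outwards.

```bash
echo "O=O+FX*0.002+FY*0.004" >> h.py; python3 -c "
from h import *
go(-45,-30,85)"
```

```text
t 1.9 tcp f [-48.3 -26.4 139.6] shift cm [-0.37  0.34  5.46] turn [-0.003 -0.001  0.01 ] F [0.6 0.  0.1] w 0.0009
```

Emit:
jog_arm --pt "-0.2 0.3 3 0 0 0.009" --pt "-0.2 0.3 5.3 0 0 0.009" --pt "-0.2 0.3 5.3 0 0 0.009"

```text
time: 2.28
tool_pos: [0.596, 0.0186, 0.0863]
tcp_rot: [-0.001, 0.666, 0.746, -0.001]
wrist_force: [-0.8, -0.1, 0.4]
gripper_width: 0.0005
```

```bash
python3 -c "
from h import *
go(-45,70,85)"
```

```text
t 2.275 tcp f [-45.6 -28.   86.3] shift cm [9.8  0.08 0.14] turn [-0.003 -0.001  0.002] F [-0.8 -0.1  0.4] w 0.0005
```

Now pushing along +y in tool x.

Emit:
jog_arm --pt "1 0 0 0 0 0" --pt "2.5 0 0 0 0 0" --pt "4 0 0 0 0 0" --pt "5.5 0 0 0 0 0" --pt "7 0 0 0 0 0"

```text
time: 2.9
tool_pos: [0.5897, 0.0883, 0.0875]
tcp_rot: [-0.0, 0.667, 0.745, 0.0]
wrist_force: [0.4, -2.3, 0.3]
gripper_width: 0.0005
```

```bash
python3 -c "
from h import *
go(-45,70,85); snap('wrist','w2');go(-45,70,85)"
```

```text
t 2.9 tcp f [-44.1  42.   87.5] shift cm [ 2.8  -0.09  0.26] turn [ 0.    -0.001  0.   ] F [ 0.4 -2.3  0.3] w 0.0005
t 2.95 tcp f [-44.1  45.   87.4] shift cm [ 2.5  -0.09  0.25] turn [ 0.    -0.003  0.003] F [-0.5  1.5  0.8] w 0.0004
```

View pics/w2.png

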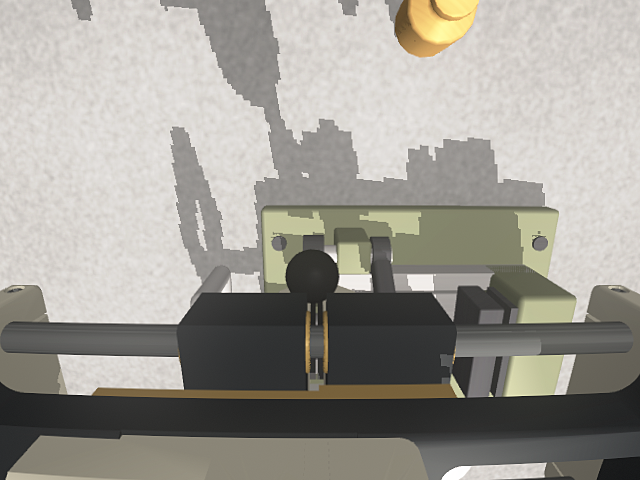

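The ball at (312,274) is being pushed ahead of the fingers. The weight is well clear at (430,25). I'll keep pushing.

Emit:
jog_arm --pt "1 0 0 0 0 0" --pt "2 0 0 0 0 0" --pt "2.5 0 0 0 0 0" --pt "2.8 0 0 0 0 0" --pt "2.8 0 0 0 0 0"

```text
time: 3.58
tool_pos: [0.5868, 0.1147, 0.0873]
tcp_rot: [-0.0, 0.667, 0.745, 0.0]
wrist_force: [0.1, -0.3, 0.2]
gripper_width: 0.0008
```

```bash
python3 -c "
from h import *
go(-45,70,85); c,im,d=snap('wrist','w3')
u,v=314,275
print(proj(c,[f2w(-45,95,94),f2w(-45,85,101)]))"
```

```text
t 3.575 tcp f [-44.1  68.5  87.3] shift cm [ 0.15 -0.09  0.23] turn [-0.    -0.    -0.001] F [ 0.1 -0.3  0.2] w 0.0008
[[311.86598267 253.45981259]
 [311.7634331  280.80448479]]
```

View pics/w3.png

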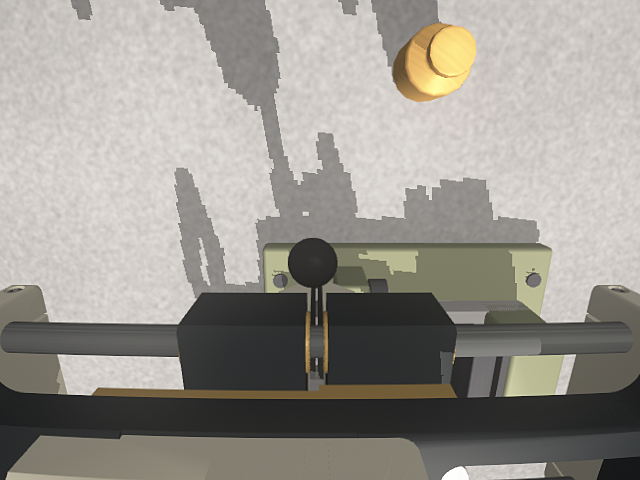

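The ball at (312,262) is close to the free position, predicted at (312,253). I'll press a little further, to the stop.

Emit:
jog_arm --pt "0.3 0 0 0 0 0" --pt "0.5 0 0 0 0 0" --pt "0.5 0 0 0 0 0"

```text
time: 4.0
tool_pos: [0.5865, 0.1187, 0.0874]
tcp_rot: [0.0, 0.667, 0.745, -0.0]
wrist_force: [-0.7, -4.1, 0.6]
gripper_width: 0.0004
```

```bash
python3 -c "
from h import *
go(-45,70,85)"
```

```text
t 4.0 tcp f [-43.9  72.5  87.4] shift cm [-0.25 -0.11  0.24] turn [ 0.     0.001 -0.001] F [-0.7 -4.1  0.6] w 0.0004
```

Emit:
jog_arm --pt "0.3 0 0 0 0 0" --pt "0.3 0 0 0 0 0"

```text
time: 4.25
tool_pos: [0.5865, 0.1191, 0.0874]
tcp_rot: [0.001, 0.668, 0.744, -0.001]
wrist_force: [0.8, -8.0, 0.9]
gripper_width: 0.0004
```

```bash
python3 -c "
from h import *
go(-45,70,85)"
```

```text
t 4.25 tcp f [-43.9  73.   87.4] shift cm [-0.3  -0.11  0.24] turn [ 0.     0.003 -0.003] F [ 0.8 -8.   0.9] w 0.0004
```

The force rises with no further motion, so the lever is at its stop. I'll retreat, rise over the handle, open and look.

Emit:
jog_arm --pt "-1.5 0 0 0 0 0" --pt "-3 0 -3 0 0 0" --pt "-5 -3 -5.5 0 0 0" --pt "-7.2 -6 -5.5 0 0 0" --pt "-7.2 -6 -5.5 0 0 0"

```text
time: 4.88
tool_pos: [0.5327, 0.0419, 0.1427]
tcp_rot: [-0.0, 0.668, 0.744, -0.0]
wrist_force: [0.6, 0.5, -0.5]
gripper_width: 0.0007
```

Emit:
jog_arm --pt "0 0 0 0 0 0" --pt "0 0 0 0 0 0" --pt "0 0 0 0 0 0" --hand 0.3

```text
time: 5.25
tool_pos: [0.5347, 0.0449, 0.1421]
tcp_rot: [-0.0, 0.667, 0.745, 0.0]
wrist_force: [-0.2, -0.2, -0.5]
gripper_width: 0.0261
```

```bash
python3 -c "
from h import *
go(-104,1,51); c,im,d=snap('wrist','w4');snap('scene','s4')
print(proj(c,[f2w(-105,0,76),f2w(-45,95,94),f2w(-66,-66,44)]))
im=cv2.imread('pics/s4.png')[190:330,230:400];cv2.imwrite('pics/s4z.png',cv2.resize(im,None,fx=4,fy=4,interpolation=cv2.INTER_CUBIC))"
```

```text
t 5.25 tcp f [-103.6    5.   142.1] shift cm [-0.41 -0.04  9.11] turn [-0. -0.  0.] F [-0.2 -0.2 -0.5] w 0.0261
[[312.50900417 264.91358408]
 [422.77600536 110.57433604]
 [362.02676272 329.43137766]]
```

View pics/w4.png

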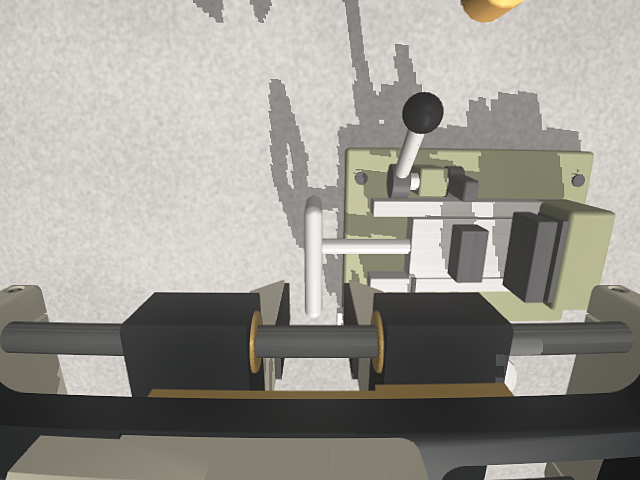

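View pics/s4z.png

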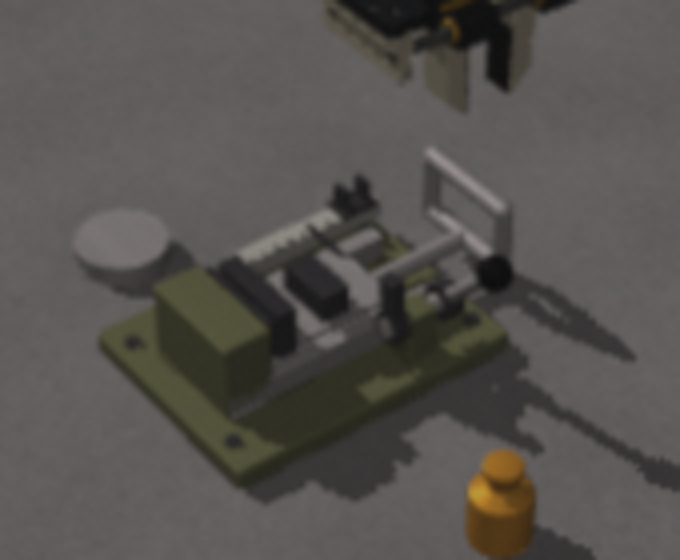

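The ball at (422,112) matches the predicted free position of (423,111). The bar is at (314,258). I'll descend and, while still unobstructed, measure the index in the first top and scene images.

Emit:
jog_arm --pt "-0.3 0 2 0 0 0" --pt "-0.3 0.1 4.5 0 0 0" --pt "-0.3 0.1 7 0 0 0" --pt "-0.3 0.1 9.1 0 0 0" --pt "-0.3 0.1 9.1 0 0 0"

```text
time: 5.98
tool_pos: [0.5341, 0.0412, 0.0497]
tcp_rot: [-0.001, 0.667, 0.745, -0.001]
wrist_force: [0.2, 0.3, 0.2]
gripper_width: 0.0598
```

Run:
```python
from h import *
go(-104,1,51)
f=np.load('pics/s4.npz')
for b,n in (((295,215,335,260),'s4i'),):
    im=f['im'][b[1]:b[3],b[0]:b[2],::-1]; cv2.imwrite(f'pics/{n}.png',cv2.resize(im,None,fx=14,fy=14,interpolation=cv2.INTER_CUBIC))
for x in (0,25,37,50): print(x,(proj(f,[f2w(-26-x,-56,37),f2w(-26-x,-66,44),f2w(-26-x,-66,37)])).round(1).tolist())
```

```text
t 5.975 tcp f [-104.6    1.4   49.7] shift cm [-0.04  0.06 -0.13] turn [-0.004 -0.    -0.   ] F [0.2 0.3 0.2] w 0.0598
0 [[307.6, 246.6], [305.1, 242.3], [305.1, 244.5]]
25 [[315.6, 242.7], [313.2, 238.5], [313.2, 240.7]]
37 [[319.4, 240.9], [317.0, 236.7], [317.0, 238.9]]
50 [[323.6, 239.0], [321.2, 234.8], [321.1, 237.0]]
```

View pics/s4i.png

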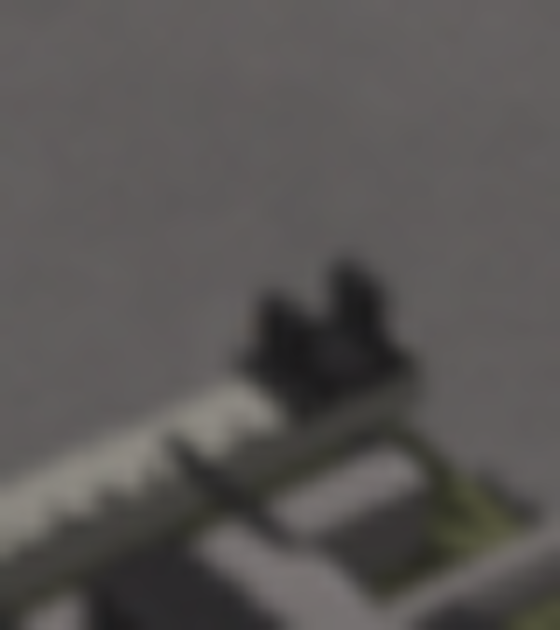

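In the scene crop, the pointer tip is at (307.5,246.4), matching the prediction for slide 0. The rib centres are at u of about 314.6 and 320, which puts the index near 0.038. Now I'll grip the bar.

Emit:
jog_arm --pt "0 0 0 0 0 0" --pt "0 0 0 0 0 0" --pt "0 0 0 0 0 0" --pt "0 0 0 0 0 0" --pt "0 0 0 0 0 0" --hand -1 --grip_force 40

```text
time: 6.6
tool_pos: [0.5343, 0.041, 0.0514]
tcp_rot: [-0.001, 0.667, 0.745, -0.001]
wrist_force: [-9.0, -1.1, 6.0]
gripper_width: 0.0142
```

```bash
python3 -c "
from h import *
go(-142,1,51)"
```

```text
t 6.6 tcp f [-104.5    1.1   51.4] shift cm [-0.02 -3.75  0.05] turn [-0.003 -0.    -0.001] F [-9.  -1.1  6. ] w 0.0142
```

Emit:
jog_arm --pt "0 -0.2 0 0 0 0" --pt "0 -0.2 0 0 0 0"

```text
time: 6.85
tool_pos: [0.5329, 0.0408, 0.0512]
tcp_rot: [-0.0, 0.667, 0.745, -0.0]
wrist_force: [-1.7, -0.1, 2.3]
gripper_width: 0.0105
```

```bash
python3 -c "
from h import *
go(-142,1,51)"
```

```text
t 6.85 tcp f [-105.8    1.1   51.2] shift cm [-0.02 -3.62  0.02] turn [-0.001  0.    -0.001] F [-1.7 -0.1  2.3] w 0.0105
```

Gripped at about 11 mm. Now pulling.

Emit:
jog_arm --pt "0 -0.8 0 0 0 0" --pt "0 -1.6 0 0 0 0" --pt "0 -2.4 0 0 0 0" --pt "0 -3.0 0 0 0 0" --pt "0 -3.0 0 0 0 0"

```text
time: 7.48
tool_pos: [0.5063, 0.0379, 0.0513]
tcp_rot: [0.002, 0.667, 0.745, 0.002]
wrist_force: [7.6, 1.1, -11.7]
gripper_width: 0.0106
```

```bash
cat > z.py <<'E'
from h import *
import sys
t=sys.argv[1]
go(-143,1,51)
c,im,d=snap('scene','s'+t); snap('top','t'+t)
for n,b in (('s',(295,215,335,260)),('t',(285,225,320,260))):
    i=cv2.imread(f'pics/{n}{t}.png')[b[1]:b[3],b[0]:b[2]]; cv2.imwrite(f'pics/{n}{t}i.png',cv2.resize(i,None,fx=14,fy=14,interpolation=cv2.INTER_CUBIC))
E
python3 z.py 5
```

```text
t 7.475 tcp f [-132.6    1.2   51.3] shift cm [-0.02 -1.04  0.03] turn [ 0.006 -0.    -0.001] F [  7.6   1.1 -11.7] w 0.0106
```

View pics/s5i.png

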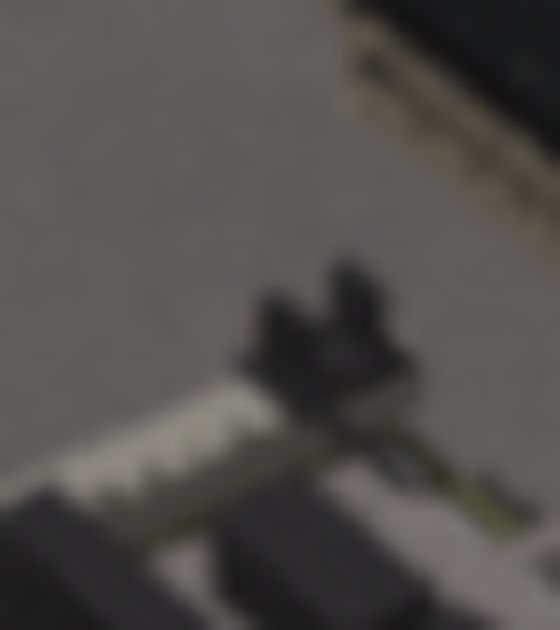

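View pics/t5i.png

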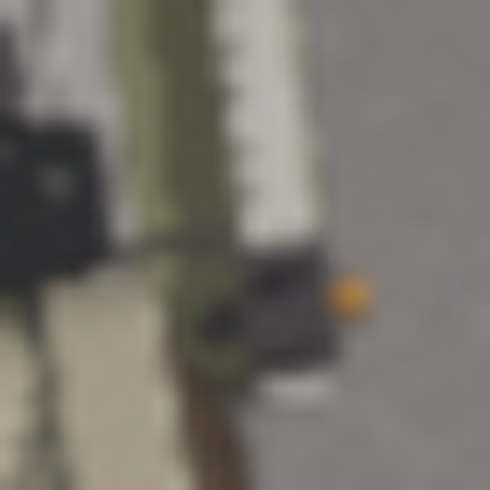

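In the top crop, the pointer is at (200,238) and the index block spans y of about 255 to 365. I'll compare this with projections for known slide values.

Run:
```python
from h import *
for n,b in (('t',(285,225)),('s',(295,215))):
  f=np.load(f'pics/{n}5.npz')
  for x in (28,38,44):
    print(n,x,((proj(f,[f2w(-26-x,-50,37),f2w(-26-x,-56,37),f2w(-26-x,-66,37),f2w(-26-x-8,-66,44),f2w(-26-x+8,-66,44)])-b+.5)*14).round(0).tolist())
# bright-contrast enlargements
i=cv2.imread('pics/t5.png')[232:256,290:314]; i=cv2.convertScaleAbs(i,alpha=2.2,beta=-60); cv2.imwrite('pics/t5e.png',cv2.resize(i,None,fx=22,fy=22,interpolation=cv2.INTER_NEAREST))
```

```text
t 28 [[194.0, 253.0], [225.0, 249.0], [276.0, 243.0], [281.0, 281.0], [271.0, 199.0]]
t 38 [[201.0, 304.0], [231.0, 300.0], [282.0, 294.0], [287.0, 332.0], [277.0, 250.0]]
t 44 [[204.0, 335.0], [235.0, 331.0], [286.0, 324.0], [291.0, 363.0], [281.0, 281.0]]
s 28 [[330.0, 406.0], [309.0, 389.0], [275.0, 360.0], [311.0, 313.0], [239.0, 347.0]]
s 38 [[374.0, 385.0], [354.0, 368.0], [320.0, 340.0], [356.0, 292.0], [284.0, 326.0]]
s 44 [[401.0, 372.0], [380.0, 355.0], [346.0, 327.0], [382.0, 280.0], [311.0, 313.0]]
```

View pics/t5e.png

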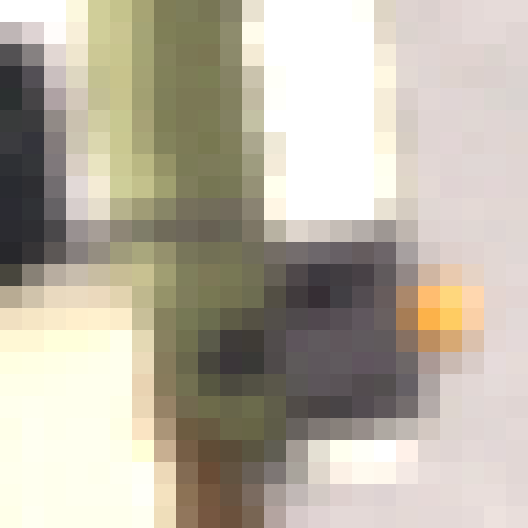

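The top and scene estimates differ (about 43 vs 38 mm). The index also showed at the edge of the close wrist view w1, so I'll check there.

Run:
```python
from h import *
f=np.load('pics/w1.npz')
i=f['im'][230:300,250:420,::-1]; cv2.imwrite('pics/w1e.png',cv2.resize(i,None,fx=4.6,fy=4.6,interpolation=cv2.INTER_NEAREST))
for s in (0,30,38,44): print(s,((proj(f,[f2w(-26-s,-56,37),f2w(-26-s-8,-60,44),f2w(-26-s+8,-60,44),f2w(-26-s-8,-60,30)])-[250,230]+.5)*4.6).round().tolist())
```

```text
0 [[439.0, 227.0], [393.0, 265.0], [490.0, 266.0], [389.0, 233.0]]
30 [[260.0, 225.0], [210.0, 264.0], [307.0, 265.0], [215.0, 231.0]]
38 [[212.0, 225.0], [161.0, 263.0], [258.0, 264.0], [168.0, 231.0]]
44 [[176.0, 225.0], [124.0, 263.0], [222.0, 264.0], [133.0, 231.0]]
```

View pics/w1e.png

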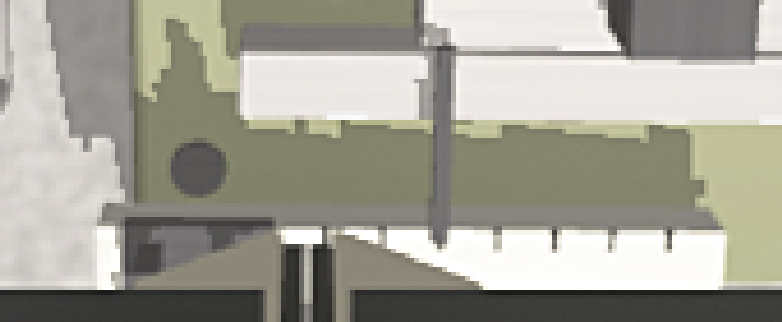

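The close wrist view shows rib A at u of about 148 and the block centre at about 197, giving an index near 0.0405. That lies between the other two estimates. I'll pull to about 40 mm and then check the pointer against the ribs directly.

Emit:
jog_arm --pt "0 -0.5 0 0 0 0" --pt "0 -1.0 0 0 0 0" --pt "0 -1.2 0 0 0 0" --pt "0 -1.2 0 0 0 0" --pt "0 -1.2 0 0 0 0"

```text
time: 8.2
tool_pos: [0.4955, 0.0367, 0.0513]
tcp_rot: [0.002, 0.667, 0.745, 0.003]
wrist_force: [9.8, 0.5, -14.3]
gripper_width: 0.0106
```

```bash
python3 z.py 6
python3 - <<'E'
from h import *
i=cv2.imread('pics/t6.png')[232:256,290:314]; i=cv2.convertScaleAbs(i,alpha=2.2,beta=-60); a=cv2.resize(i,None,fx=18,fy=18,interpolation=cv2.INTER_CUBIC)
i=cv2.imread('pics/s6.png')[228:252,305:325]; i=cv2.convertScaleAbs(i,alpha=2.2,beta=-20); b=cv2.resize(i,None,fx=18,fy=18,interpolation=cv2.INTER_CUBIC)
cv2.imwrite('pics/ts6.png',np.hstack([a,b]))
E
```

```text
t 8.2 tcp f [-143.5    1.2   51.3] shift cm [-0.02  0.05  0.03] turn [ 0.007 -0.    -0.001] F [  9.8   0.5 -14.3] w 0.0106
```

View pics/ts6.png

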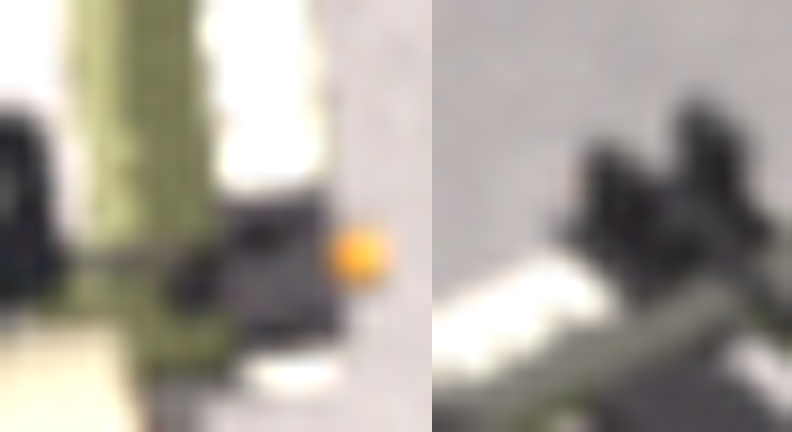

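In the top view the pointer sits near rib A, so a few mm may remain. I'll measure the present slide value from the lug shift between wrist images, and look more closely at the ribs in w1.

Run:
```python
from h import *
go(-143,1,51)
snap('wrist','w6')
f=np.load('pics/w1.npz')
i=cv2.convertScaleAbs(f['im'][272:295,268:316,::-1],alpha=1.6,beta=0); cv2.imwrite('pics/w1f.png',cv2.resize(i,None,fx=16,fy=16,interpolation=cv2.INTER_NEAREST))
for z in (30,44):
  for s in (38,44):
    print(z,s,((proj(f,[f2w(-26-s-10,-60,z),f2w(-26-s-6,-60,z),f2w(-26-s+6,-60,z),f2w(-26-s+10,-60,z)])-[268,272]+.5)*16).round().tolist())
```

```text
t 8.3 tcp f [-143.5    1.2   51.3] shift cm [-0.02  0.05  0.03] turn [ 0.007 -0.    -0.001] F [  9.7   0.7 -13.7] w 0.0105
30 38 [[256.0, 131.0], [337.0, 132.0], [579.0, 134.0], [660.0, 135.0]]
30 44 [[135.0, 129.0], [216.0, 130.0], [458.0, 133.0], [539.0, 134.0]]
44 38 [[230.0, 243.0], [314.0, 244.0], [569.0, 246.0], [653.0, 247.0]]
44 44 [[103.0, 241.0], [187.0, 242.0], [441.0, 245.0], [526.0, 246.0]]
```

View pics/w1f.png

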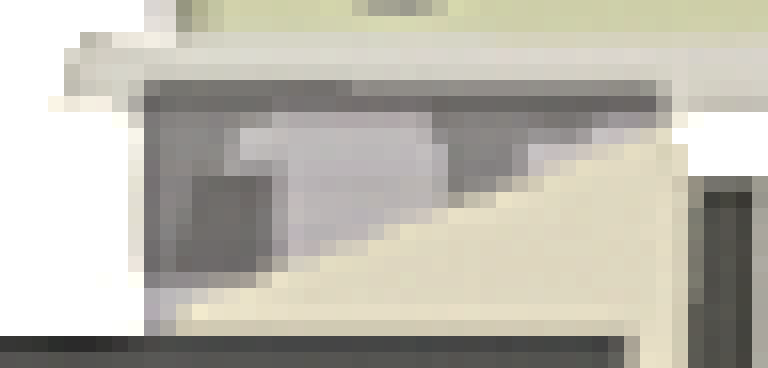

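View pics/w6.png

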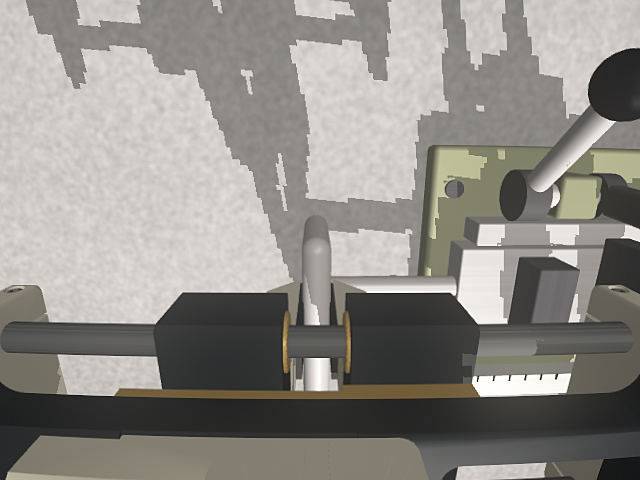

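In w1f, rib A's end face spans u 190–272 and the block spans 145–660, so the index is about 40.3 mm. At home, with the bar clamped and the force below preload, the TCP was at x=-105.8. It is now at -143.5, so the slide is about 37.7 mm. I'll check that with the lug.

Run:
```python
from h import *
# lug dark-top centroid via depth points at lug in both views, fixture coords
for t,b in (('w4',(440,215,495,285)),('w6',(500,245,585,330))):
    f=np.load(f'pics/{t}.npz'); d=f['d']; P=[]
    for y in range(b[1],b[3]):
        for x in range(b[0],b[2]):
            if d[y,x]>0 and f['im'][y,x].max()<140:
                P.append(w2f(atd(f,(x,y),d[y,x])))
    P=np.array(P); zt=np.percentile(P[:,2],97); Q=P[abs(P[:,2]-zt)<3]
    Q=Q[(Q[:,1]>np.median(Q[:,1])-8)]
    print(t,len(P),len(Q),'ztop',zt.round(1),'x',np.percentile(Q[:,0],[3,50,97]).round(1),'y',np.percentile(Q[:,1],[3,97]).round(1))
```

```text
w4 2131 988 ztop 55.8 x [-0.1  9.1 18.7] y [-7.3 17.8]
w6 4825 579 ztop 130.9 x [-97.2 -86.  -75.9] y [31.2 32.5]
```

Run:
```python
from h import *
for t,b in (('w4',(440,215,495,285)),('w6',(500,245,585,330))):
    f=np.load(f'pics/{t}.npz'); d=f['d']; P=[]
    for y in range(b[1],b[3]):
        for x in range(b[0],b[2]):
            if d[y,x]>0 and f['im'][y,x].max()<140:
                P.append(w2f(atd(f,(x,y),d[y,x])))
    P=np.array(P); Q=P[(P[:,2]>52)&(P[:,2]<62)&(P[:,1]>0)&(P[:,1]<15)]
    print(t,len(Q),'z',np.median(Q[:,2]).round(1),'x',np.percentile(Q[:,0],[3,50,97]).round(1))
```

```text
w4 568 z 54.6 x [-0.2  8.9 18.7]
w6 1183 z 54.6 x [-37.8 -28.9 -19. ]
```

The lug shift gives 37.7 mm, which agrees. I'll pull 2.5–3 mm more.

Emit:
jog_arm --pt "0 -0.15 0 0 0 0" --pt "0 -0.3 0 0 0 0" --pt "0 -0.3 0 0 0 0" --pt "0 -0.3 0 0 0 0" --pt "0 -0.3 0 0 0 0"

```text
time: 8.98
tool_pos: [0.4927, 0.0364, 0.0513]
tcp_rot: [0.002, 0.667, 0.745, 0.003]
wrist_force: [10.5, 0.6, -14.7]
gripper_width: 0.0105
```

```bash
python3 z.py 7
python3 - <<'E'
from h import *
a=[]
for n,b,be in (('t7',(290,232,314,256),-60),('s7',(300,228,324,252),-20)):
    i=cv2.imread(f'pics/{n}.png')[b[1]:b[3],b[0]:b[2]]; a.append(cv2.resize(cv2.convertScaleAbs(i,alpha=2.2,beta=be),None,fx=16,fy=16,interpolation=cv2.INTER_NEAREST))
    f=np.load(f'pics/{n}.npz')
    for s in (37,40,43): print(n,s,((proj(f,[f2w(-26-s,-50,37),f2w(-26-s,-56,37)])-b[:2]+.5)*16).round().tolist())
cv2.imwrite('pics/ts7.png',np.hstack(a))
E
```

```text
t 8.975 tcp f [-146.3    1.2   51.3] shift cm [-0.02  0.33  0.04] turn [ 0.007 -0.    -0.001] F [ 10.5   0.6 -14.7] w 0.0105
t7 37 [[148.0, 230.0], [183.0, 225.0]]
t7 40 [[151.0, 247.0], [186.0, 243.0]]
t7 43 [[153.0, 265.0], [188.0, 260.0]]
s7 37 [[343.0, 234.0], [319.0, 215.0]]
s7 40 [[358.0, 227.0], [334.0, 207.0]]
s7 43 [[373.0, 219.0], [350.0, 200.0]]
```

View pics/ts7.png

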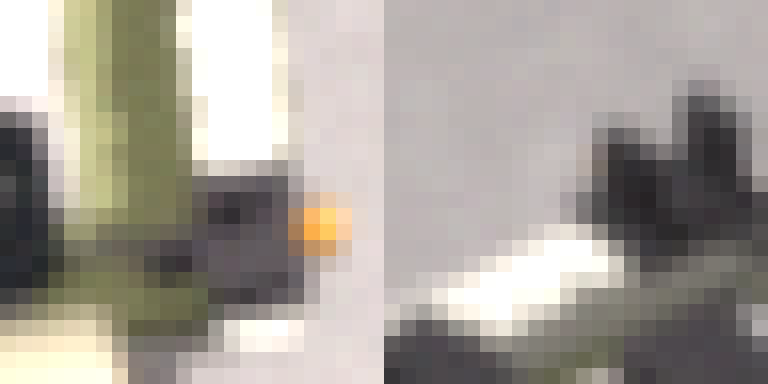

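I'll locate the pointer and index more rigorously in the top view, using difference profiles between frames t0, t5, t6 and t7.

Run:
```python
from h import *
np.set_printoptions(linewidth=200)
F={k:np.load(f'pics/{k}.npz') for k in('top0','t5','t6','t7')}
G={k:v['im'].astype(int).sum(2) for k,v in F.items()}
for u in (295,296,297,298,299,300):
    print(u,'rows 226..254')
    for k in G: print(k.rjust(5),G[k][226:255,u])
print('index cols')
for u in (302,303,304,305,306): print(u,G['top0'][238:254,u])
f=F['t7']
for s in (0,28-1.2,37.7,40.5): print(s,proj(f,[f2w(-26-s,-50,37),f2w(-26-s,-56,37)]).round(2).tolist())
for s in (38,40,42,44): print(s,'ribs',proj(f,[f2w(-26-s+8,-66,44),f2w(-26-s-8,-66,44)]).round(2).tolist())
```

```text
295 rows 226..254
 top0 [279 277 281 305 319 305 259 267 307 318 320 321 325 326 336 328 326 323 334 298 277 277 252 225 242 286 270 227 232]
   t5 [283 280 287 307 324 323 324 329 327 325 326 329 330 334 339 309 261 281 326 360 396 446 453 452 442 438 448 455 454]
   t6 [285 282 287 310 321 326 326 322 326 325 322 328 331 337 337 340 336 324 332 298 241 253 253 258 333 384 413 432 444]
   t7 [287 283 287 307 323 328 328 324 324 325 327 331 328 332 338 337 335 328 332 300 272 238 222 228 243 310 369 403 428]
296 rows 226..254
 top0 [236 229 237 262 275 263 232 252 279 279 279 286 285 305 318 299 303 316 313 272 238 232 232 227 231 257 237 221 240]
   t5 [237 241 242 260 281 283 285 285 284 283 280 285 289 310 322 279 244 291 326 317 329 366 373 364 369 388 420 461 466]
   t6 [239 237 241 270 279 284 285 285 282 280 282 283 289 310 322 303 311 325 316 270 224 225 236 248 300 338 360 382 421]
   t7 [239 238 245 267 284 283 282 284 287 288 280 284 286 310 322 305 312 321 323 276 236 220 224 232 236 281 322 374 413]
297 rows 226..254
 top0 [226 225 229 231 230 224 209 220 232 233 236 236
[... 1988 characters left out ...]
x cols
302 [393 392 419 412 319 226 205 186 186 184 183 194 200 194 207 245]
303 [472 482 506 495 365 228 177 161 182 200 203 199 180 209 288 302]
304 [516 518 518 484 350 222 163 149 185 208 209 202 175 241 380 367]
305 [523 522 517 470 338 217 166 171 195 205 203 196 171 256 419 406]
306 [490 507 507 446 316 207 178 191 205 206 209 191 184 269 430 417]
0 [[297.1, 232.46], [299.28, 232.18]]
26.8 [[298.31, 242.16], [300.49, 241.88]]
37.7 [[298.81, 246.11], [300.99, 245.84]]
40.5 [[298.94, 247.13], [301.12, 246.85]]
38 ribs [[304.29, 242.39], [305.03, 248.22]]
40 ribs [[304.38, 243.12], [305.12, 248.95]]
42 ribs [[304.48, 243.84], [305.21, 249.68]]
44 ribs [[304.57, 244.57], [305.31, 250.41]]
```

The pointer dip rows (232, 242, 246.2 and 247) match predictions for slide values of 0, 26.8, 37.7 and 40.5 mm. The index estimates are 40.3 (wrist), about 42–44 (top) and 38 (scene). A slide of 40.5 mm is within ±6 mm of every one. I'll hold briefly, check for stillness and that the lever is still out, then hand in.

Emit:
jog_arm --pt "0 0 0 0 0 0" --pt "0 0 0 0 0 0" --pt "0 0 0 0 0 0" --pt "0 0 0 0 0 0"

```text
time: 9.57
tool_pos: [0.4927, 0.0364, 0.0513]
tcp_rot: [0.002, 0.667, 0.745, 0.003]
wrist_force: [9.9, 0.4, -14.8]
gripper_width: 0.0106
```

Run:
```python
from h import *
go(-146,1,51); c,im,d=snap('wrist','w8'); go(-146,1,51); print(np.abs(state()['qd']).max(), proj(c,[f2w(-45,95,94)]))
```

```text
t 9.575 tcp f [-146.3    1.2   51.3] shift cm [-0.02  0.03  0.03] turn [ 0.007 -0.    -0.001] F [  9.9   0.4 -14.8] w 0.0106
t 9.625 tcp f [-146.2    1.2   51.3] shift cm [-0.02  0.02  0.03] turn [ 0.008 -0.    -0.001] F [ 10.7   0.9 -15.5] w 0.0106
0.00195751442249892 [[639.30074259  81.83641725]]
```

View pics/w8.png

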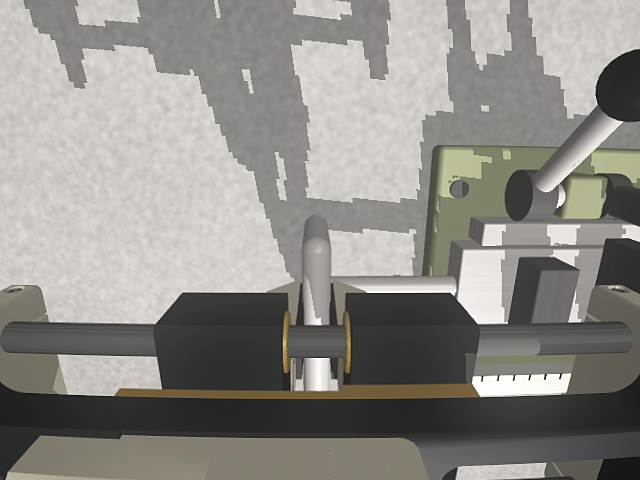

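The bar is held at (316,300), the lever's ball is still flipped out at (632,85), and everything is still. Handing in.

```bash
python3 -c "
from rig import close_job
print(close_job())"
```

```text
the job is handed in; nothing more can be done
None
```

I flipped the cam lever out to its stop, gripped the bail handle, pulled the slide to about 40.5 mm, and handed the job in at about 9.6 s while still holding it. `close_job` gives no verdict, so I don't know the judged result.

**Last checks:**
- **Lever:** the ball is still flipped out, within about 7 px of the predicted free position (partly cut off at the image edge).
- **Hold:** the arm was still, the grip width was steady at 10.6 mm, and there was about 10 N of spring pull on the wrist.
- **Slide position:** the travel from home gave 40.5 mm, and the pointer in the top view matched. The lug shift had also confirmed 37.7 mm just before the last 3 mm of pull.

**Disagreement:** my views did not agree well on where the index is. The close wrist view gave about 40.3 mm, the top view 42–44 mm (possibly pushed high by shadow), and the scene view about 38 mm. The slide is within 4 mm of all of them, inside the 6 mm limit, but I could not see the pointer sharply between the ribs.

I did not measure the index or the neighbours again at the end. Nothing I did came near them, and the index looked the same in the later pictures.

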